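# Wedge the plywood offcut tight in the clamping board

## Robot

A 6-joint arm with a two-finger parallel gripper is mounted at the origin on a cart in front of the work surface, level with it; the furniture and walls round the work are solid. World frame = base frame: x ahead of the robot, y to its left, z up, the work surface at z = 0. Lengths are in m, angles in rad, forces in N, time in s.
With the tool pointing down it reaches from about 0.275 to 0.775 m from the base axis. Payload 14.6 kg.
Tool frame: the origin (TCP) lies at the very end of the fingers, on their centre line; the grasp point (between the pads) lies 19 mm behind it; z points along the fingers, y is the line along which they close (so a half turn about z gives the same grasp; the last joint's range is limited). The gripper opens to 85 mm and grips with 20 to 120 N. Pads are 22 mm wide; open, the fingers measure 114 mm over their backs; the gripper's body (76 mm by 85 mm) begins 54 mm behind the grasp point. The pads swing forward as they close: fully open they stand 13 mm farther back than shut.
Start: joints at [1.055, 0.263, -0.048, 1.259, 0, 1.415], TCP at [0.185, 0.491, 0.231] pointing down, gripper open.
Joint ranges: [-2.65, 2.65], [-0.89, 1.7], [-1.18, 1.37], [-2.13, 2.11], [-1.35, 1.29], [-3.14, 3.14]. Speed limits (rad/s): [1.89, 1.89, 2.57, 2.79, 3.14, 3.14].

## Interface

Orientations are given as a rotation vector (axis times angle).
In Python, from workcell import ctrl gives the robot as it stands.
- The arm moves only by the tool apply_moves, never from a script. Its argument "motion" is a list of rows, each a list of 6 numbers: the shift along the tool's x, y, z in mm, then the turn, a rotation vector about the tool's x, y, z in rad. A call has exactly 8 rows; each row shifts and turns the commanded pose from where the row before left it, along the tool's axes as they then stand; what a row does not reach is not made up. A row lasts 1/12 s, in which the tool goes at most 41.7 mm and 7.16 degrees, less where a joint would pass 70% of its speed; a pose out of reach is approached as far as the arm can. A call with a gripper value outside its range is refused whole. "claw" is the gripper command: -1 is shut, 1 is fully open, values between are in proportion, set as the call begins (left out, the last holds). The fingers move at their own pace and stop on an object; "grip_force" is the grip in N (left out, the last holds). Time passes only in rows, so rows that do not move let the fingers close, or fill a call up. It gives the time, the measured TCP pose, the force, the opening and the grip force at its end, in the units of the state.
- ctrl.read_state(): the state, without advancing time (a new reading comes with each control period).
- ctrl.camera(name): name is "scene" or "top"; returns (picture, depth): 420x560x3 uint8, red, green, blue; 420x560 float32, m along the optical axis (not along the pixel's ray), 0 where there is no reading.
- ctrl.camera_params(name): a dict with "fx", "fy", "cx", "cy" (pixels), "rvec" (rotation vector, rad) and "tvec" (3), from world to camera coordinates, as OpenCV has them. Camera axes: x right, y down, z forward; pixel columns grow to the right and rows downward; lengths in m; the calibration is good to about 2 mm. A picture is of the moment at which its call begins. camera_params takes no time and is no camera call.
- ctrl.close_job(): hands the job in; it is judged then, once.
Trained networks look in the newest picture that a camera, given by its name, has taken for a name from the list of things; names that differ only in an ending like _2 or _b are one class to them, and where a whole thing is asked for, a point or a joint stands for the part that bears it (a point fixed in the world has none). Each returns a list of dicts, best first, with "p" (0 to 1); they miss things now and then, are a little off and sometimes report something else, mostly with a low value. They report only what shows in the picture. A call takes as long as a camera call.
- ctrl.cut_out(camera, query): "mask" (420x560 bool, what is visible of it) and "centre" ([column, row] in pixels, amid what is visible of it).
- ctrl.tip_of(camera, query): "centre" ([column, row] in pixels: a listed point, or the origin of a listed thing).
The state is a dict: "clock": time; "joint_pos": joint angles; "qvel": joint speeds; "effort": joint torques, N m; "position": TCP position; "tool_rot": TCP orientation; "contact_force": force on the tool from outside, world axes, zero at the start; "ft_torque": the same for the moment, N m; "grip_width": opening from 0.0 (shut) to 1.0 (fully open); "gripper_force": force on a finger pad.
Only numpy, scipy, OpenCV 4.12 (cv2) and the standard library are available. Lean on these libraries where they do the work, as an engineer would, in place of code of your own. Each camera call takes 0.05 s, during which the arm holds its last target. There are 200 camera calls.

## Task

Pick up the small hammer by its handle and, with its broad flat face, tap the loose wooden wedge sideways by its thick end into the clamping board, until it advances no further and holds the plywood offcut tight against the fence. Use at least two separate taps, drawing the hammer back between them, and touch the wedge and the offcut with the hammer only. Then lay the hammer down flat on the mat, clear of the board, and let go.

Things in the scene. Friction and masses are not known exactly. Their poses are not given: they have to be found in the camera images.
- hammer: Small hammer lying flat on the black mat (3.5 mm thick) right of the board, steel head far, wooden handle to the robot. Origin mid-length, underside; z up. Handle along x, -65 to +98 mm, 25 mm thick; balance and grip at x -25, y -2, z 15 mm. Head x -98 to -65, z 1 to 33: flat 32 mm face at y = -46 mm (centre x -82, z 17), narrow peen at y = +48 mm. Face looks to world +y (within 20 deg). 0.45 kg.
- wedge: Pale wooden wedge, loose on the board's base between offcut and slanted cleat, 55 to 75 mm short of tight. 150 long, 40 high, 42 wide at the thick end, 12 at the thin end; -x side straight, +x side slants 1:5. Origin: middle of the thick end's face, underside; y lengthwise to the thin end (drive direction), z up. 0.12 kg. Slides freely (1 to 5 N); once tight it stops dead, 15 to 20 N seats it.
- clamp_board: Clamping board, fixed. Origin on the mat, x away from robot, y left (+-12 deg). Plywood base 6 mm thick, x -130..110, y -100..130 mm. Near fence 24 high, inner face x -95; left end stop, face y +105; far slanted cleat 30 high, x 45..100, y -45..92. Wedge tight: its origin at x 54, y -75 mm (within 3 mm), z 6 in this frame, parallel to y; its thick end sticks out at -y.
- wood_block: Dark plywood offcut to be clamped, 17 mm thick, lying on the board's base, 128 mm along the board's x and 145 along its y, loose with 1 to 4 mm of play to the fence and to the end stop. Origin: middle of its underside (its own axes are turned 94 deg to the board's). Clamped, its origin is at x = -31, y about 31 mm in the clamping board's frame.

How it is judged:
On the way, in this order (a step that is already met when the one before it is completed fails the run):
1. the hammer is held clear of the mat (height (world z) of hammer above 0.011 m and contact force between hammer and the fingers above 1 N), for 0.2 s.
2. a first tap of the hammer on the wedge (contact force between hammer and wedge above 0.5 N), for 0.01 s.
3. the hammer is drawn back off the wedge (contact force between hammer and wedge below 0.1 N), for 0.15 s.
4. tapped again by the held hammer, with the wedge home (contact force between hammer and wedge above 5 N and contact force between hammer and the fingers above 1 N and y of wedge in the frame of clamp_board between -0.082 and -0.045 m), for 0.01 s.
At the end, for the whole second after the job is handed in: The wedge is driven to within 7 mm of its tight place (hardly 1.5 mm of play) and straight within 7 degrees; the offcut is within 5 mm of the fence and flat on the board; the hammer lies flat and still on the mat (within 8 degrees), touching neither board nor wedge (y of wedge in the frame of clamp_board between -0.082 and -0.045 m and x of wedge in the frame of clamp_board between 0.042 and 0.066 m and z of each of wedge, wood_block in the frame of clamp_board below 0.012 m and angle between the y axis of wedge and the y axis of clamp_board, either way round below 0.12 rad and x of wood_block in the frame of clamp_board below -0.026 m and y of wood_block in the frame of clamp_board above 0.015 m and linear speed of wedge below 0.01 m/s and height (world z) of hammer below 0.009 m and angle between hammer's own z axis and vertical below 0.15 rad and linear speed of hammer below 0.02 m/s and contact force between hammer and wedge below 0.1 N and contact force between hammer and clamp_board below 0.1 N).
It fails at once if the gripper or arm touches the wedge (contact force between the arm and wedge above 1 N).
It fails at once if the fingers touch the wedge (contact force between the fingers and wedge above 1 N).
It fails at once if the gripper touches the offcut (contact force between any of the fingers, the arm and wood_block above 1 N).
It also fails if it takes over 45 s, if anything falls off the work surface, if the arm or the gripper's body presses on something with over 40 N, if the wrist force passes 120 N, or if a joint passes its speed limit or range.

## Working session

There is one attempt and no reset: what is moved stays moved. The work goes in short steps, Python scripts to look and compute and a tool call to move; the robot and the scene stay as the last step left them, time stands still between calls to the robot, and variables do not carry over. Pictures are saved under pics/ and viewed, at most 10 in all, crops included, and the job is handed in when it is done.

Besides the shell and the picture viewer there is one more tool, called by a JSON object that holds its "name" and its "arguments". apply_moves: Moves the arm, as the interface text tells. Its arguments: {"type":"object","properties":{"motion":{"type":"array","items":{"type":"array","items":{"type":"number"}}},"claw":{"type":"number"},"grip_force":{"type":"number"}},"required":["motion"]}

```bash
mkdir -p pics; ls; cat > h.py <<'E'
import numpy as np,cv2
from scipy.spatial.transform import Rotation as R
from workcell import ctrl
def cam(n):
    p=ctrl.camera_params(n);K=np.array([[p['fx'],0,p['cx']],[0,p['fy'],p['cy']],[0,0,1]]);return K,cv2.Rodrigues(np.array(p['rvec'],float))[0],np.array(p['tvec'],float).reshape(3)
def pts(n,depth,mask=None):
    K,Rm,t=cam(n)
    if mask is None: mask=np.ones(depth.shape,bool)
    v,u=np.nonzero(mask&(depth>0));z=depth[v,u]
    c=np.c_[(u-K[0,2])/K[0,0]*z,(v-K[1,2])/K[1,1]*z,z]
    return (c-t)@Rm
def onplane(n,uv,z):
    K,Rm,t=cam(n);d=Rm.T@np.linalg.inv(K)@np.array([uv[0],uv[1],1.]);o=-Rm.T@t
    return o+d*(z-o[2])/d[2]
E
python3 - <<'E'
from h import *
print(ctrl.read_state())
for n in ("top","scene"):
    im,d=ctrl.camera(n);cv2.imwrite(f"pics/{n}0.png",im[:,:,::-1]);np.save(n+"d.npy",d);K,Rm,t=cam(n);print(n,-Rm.T@t,K[0,0])
    for q in("hammer","wedge","clamp_board","wood_block"):
        r=ctrl.cut_out(n,q);s=ctrl.tip_of(n,q)
        for a in r[:2]:
            P=pts(n,d,a["mask"]);np.save(f"m_{n}_{q}.npy",r[0]["mask"]);print(n,q,round(a["p"],2),a["centre"],a["mask"].sum(),np.median(P,0).round(4))
        for b in s[:2]:print("  tip",round(b["p"],2),b["centre"],onplane(n,b["centre"],0.005).round(4))
E
```

```text
pics
{'clock': 0.0, 'joint_pos': array([ 1.05471240e+00,  2.63546213e-01, -4.89297115e-02,  1.25937196e+00,
       -2.54992152e-05,  1.41548750e+00]), 'qvel': array([ 0.0003507 , -0.00130129, -0.00039571,  0.00019192,  0.00042673,
       -0.00099436]), 'effort': array([-5.70775301e-03, -6.37608075e+01,  3.84563076e+01,  1.37366165e-02,
       -3.99345790e-04,  1.75866967e-05]), 'position': array([0.18521136, 0.49096798, 0.23081566]), 'tool_rot': array([-5.63577875e-01, -3.09030042e+00,  1.57262001e-03]), 'contact_force': array([ 0.1903027 , -0.93753255,  0.21993767]), 'ft_torque': array([0.02427569, 0.00137957, 0.01201629]), 'gripper_force': 0.0, 'grip_width': 0.9959347360847738}
top [ 0.46673744 -0.04010868  1.12801648] 522.0962265646448
top hammer 0.85 [355.7, 212.4] 1484 [ 0.5468 -0.1994  0.0275]
  tip 0.97 [355.1, 227.9] [ 0.5185 -0.1992  0.005 ]
top wedge 0.86 [235.5, 220.3] 1032 [0.5338 0.0506 0.0459]
  tip 0.94 [261.0, 216.6] [0.54   0.0036 0.005 ]
top clamp_board 0.95 [195.6, 223.5] 7460 [0.4781 0.1389 0.0079]
top wood_block 0.63 [189.6, 252.4] 4209 [0.4554 0.1616 0.0229]
  tip 0.79 [185.8, 253.3] [0.459  0.1634 0.005 ]
scene [-0.17089377 -0.52775743  0.8499946 ] 533.1407505655268
scene hammer 0.79 [327.3, 252.2] 1275 [ 0.5477 -0.2028  0.0264]
  tip 0.79 [328.3, 268.2] [ 0.5195 -0.2022  0.005 ]
scene wedge 0.61 [231.0, 209.9] 1247 [0.5222 0.0497 0.0406]
scene wedge 0.2 [191.3, 237.7] 3469 [0.4239 0.1265 0.0204]
  tip 0.58 [253.9, 225.6] [0.5373 0.0041 0.005 ]
scene clamp_board 0.75 [194.2, 237.6] 3442 [0.4242 0.1304 0.0208]
scene wood_block 0.73 [177.3, 216.2] 2558 [0.4509 0.1544 0.0226]
  tip 0.62 [175.4, 219.8] [0.4513 0.1657 0.005 ]
```

View pics/top0.png

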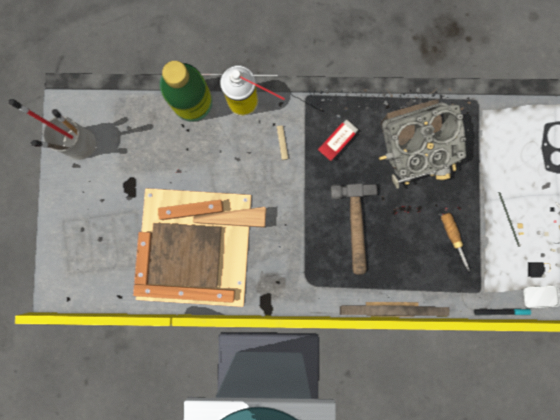

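```bash
python3 - <<'E'
from h import *
n="top";d=np.load("topd.npy")
def rect(P):
    (c,s,a)=cv2.minAreaRect(P[:,:2].astype(np.float32));b=cv2.boxPoints((c,s,a));return np.array(c).round(4),np.array(s).round(4),round(a,2),b.round(4).tolist()
for q in("hammer","wedge","wood_block"):
    P=pts(n,d,np.load(f"m_{n}_{q}.npy"));zm=np.median(P[:,2]);
    print(q,np.percentile(P[:,2],[2,50,98]).round(4),rect(P[abs(P[:,2]-zm)<.008]))
    if q=="hammer":
        for x in np.arange(.42,.66,.015):
            s=P[(abs(P[:,0]-x)<.0075)&(P[:,2]>.012)]
            if len(s):print(round(x,3),len(s),s[:,1].min().round(4),s[:,1].max().round(4),np.percentile(s[:,2],95).round(4))
# board-level layers
A=pts(n,d);A=A[(A[:,0]>.25)&(A[:,0]<.75)&(A[:,1]>-.1)&(A[:,1]<.35)]
h=np.histogram(A[:,2],bins=np.arange(-.01,.06,.002));print([(round(float(b),3),int(c)) for b,c in zip(h[1],h[0])])
m=np.load("m_top_clamp_board.npy");P=pts(n,d,m);print("board",rect(P))
E
```

```text
hammer [0.006  0.0275 0.0391] (array([ 0.5158, -0.1925]), array([0.0946, 0.1896]), 89.11, [[0.4203000068664551, -0.23829999566078186], [0.6098999977111816, -0.24130000174045563], [0.6114000082015991, -0.14669999480247498], [0.42170000076293945, -0.14380000531673431]])
0.42 36 -0.2178 -0.1949 0.0274
0.435 95 -0.2205 -0.1927 0.0295
0.45 91 -0.218 -0.1922 0.0304
0.465 87 -0.2182 -0.1913 0.0307
0.48 91 -0.2157 -0.19 0.0302
0.495 87 -0.2159 -0.1901 0.0307
0.51 90 -0.2133 -0.1898 0.0297
0.525 81 -0.2111 -0.1881 0.0302
0.54 76 -0.2091 -0.1872 0.0311
0.555 77 -0.2095 -0.1873 0.0317
0.57 71 -0.2089 -0.1873 0.0301
0.585 219 -0.2384 -0.1476 0.0388
0.6 305 -0.2411 -0.1465 0.0393
0.615 39 -0.2412 -0.1514 0.0383
wedge [0.0175 0.0459 0.0502] (array([0.5355, 0.0684]), array([0.0396, 0.15  ]), 1.75, [[0.5134999752044678, 0.1428000032901764], [0.5181000232696533, -0.007199999876320362], [0.5576000213623047, -0.006000000052154064], [0.5529999732971191, 0.14399999380111694]])
wood_block [0.0179 0.0229 0.0272] (array([0.4561, 0.1636]), array([0.1471, 0.1281]), 87.2, [[0.3885999917984009, 0.093299999833107], [0.5164999961853027, 0.08699999749660492], [0.5236999988555908, 0.23389999568462372], [0.39579999446868896, 0.2401999980211258]])
[(-0.01, 2), (-0.008, 63), (-0.006, 671), (-0.004, 3529), (-0.002, 8500), (0.0, 9026), (0.002, 5083), (0.004, 2596), (0.006, 1680), (0.008, 751), (0.01, 235), (0.012, 86), (0.014, 64), (0.016, 112), (0.018, 353), (0.02, 1122), (0.022, 1594), (0.024, 1086), (0.026, 589), (0.028, 706), (0.03, 642), (0.032, 388), (0.034, 297), (0.036, 316), (0.038, 127), (0.04, 64), (0.042, 162), (0.044, 362), (0.046, 357), (0.048, 167), (0.05, 61), (0.052, 44), (0.054, 51), (0.056, 227)]
board (array([0.4744, 0.1511]), array([0.2419, 0.2451]), 87.7, [[0.34709998965263367, 0.035100001841783524], [0.5920000076293945, 0.025299999862909317], [0.6017000079154968, 0.2669999897480011], [0.35679998993873596, 0.2768999934196472]])
```

The top view has the board at lower left, with the wedge's thick end at about (265,217). The hammer head is at about (355,190) and its handle runs down to (360,270). The networks agree with this. I'll refine the hammer axis while making a first approach move.

{"name": "apply_moves", "arguments": {"motion": [[0,0,0,0,0,-0.108],[0,0,0,0,0,-0.108],[0,0,0,0,0,-0.108],[0,0,0,0,0,-0.108],[-13,-30,0,0,0,0],[-13,-30,0,0,0,0],[-13,-30,0,0,0,0],[-13,-30,0,0,0,0]], "claw": 1, "grip_force": 120}}

```text
clock: 1.57
position: [0.246, 0.374, 0.2312]
tool_rot: [-0.113, 3.139, 0.0]
contact_force: [1.4, 0.2, 1.3]
grip_width: 1.002
gripper_force: 0.0
```

```bash
cat >> h.py <<'E'
def go(target,yaw_y=None):
    "remaining shift in tool axes (mm) and turn about tool z to bring tool y to world angle yaw_y (deg)"
    s=ctrl.read_state();M=R.from_rotvec(s['tool_rot']).as_matrix()
    print("t",round(s['clock'],2),"pos",s['position'].round(4),"toolx",M[:,0].round(3),"toolz",M[:,2].round(3),"yawy",np.degrees(np.arctan2(M[1,1],M[0,1])).round(2),"F",s['contact_force'].round(1),"w",round(s['grip_width'],3),"gf",round(s['gripper_force'],1))
    print("shift tool mm",(M.T@(np.array(target)-s['position'])*1000).round(1))
    if yaw_y is not None: print("turn tool z",round(-np.radians(yaw_y)+np.arctan2(M[1,1],M[0,1]),4))
E
python3 - <<'E'
from h import *
for n in("top","scene"):
    P=pts(n,np.load(n+"d.npy"),np.load(f"m_{n}_hammer.npy"))
    H=P[(P[:,2]>.02)&(P[:,0]<.575)];v=cv2.fitLine(H[:,:2].astype(np.float32),cv2.DIST_HUBER,0,.01,.01).ravel();print(n,v,np.degrees(np.arctan(v[1]/v[0])),"y@.55",v[3]+(.55-v[2])*v[1]/v[0])
    G=P[(P[:,0]>.58)&(P[:,2]>.02)];print("head x",np.percentile(G[:,0],[2,50,98]).round(4),"y",np.percentile(G[:,1],[1,50,99]).round(4),"tail",np.percentile(H[:,0],.5))
go([.551,-.197,.231],94)
E
```

```text
top [ 0.9972087  0.0746647  0.4946127 -0.2015351] 4.281957 y@.55 -0.19738805
head x [0.5807 0.5962 0.6095] y [-0.2407 -0.1913 -0.1473] tail 0.4229523469752655
scene [ 0.99747235  0.07105561  0.49094835 -0.20333631] 4.07462 y@.55 -0.19912973
head x [0.5805 0.5896 0.6061] y [-0.2378 -0.1959 -0.1469] tail 0.41791513066410807
t 1.57 pos [0.246  0.374  0.2312] toolx [-0.997 -0.072 -0.   ] toolz [ 0.  0. -1.] yawy 94.12 F [1.4 0.2 1.3] w 1.002 gf 0.0
shift tool mm [-2.632e+02 -5.914e+02  3.000e-01]
turn tool z 0.0022
```

{"name": "apply_moves", "arguments": {"motion": [[-14.5,-33,0,0,0,0],[-14.5,-33,0,0,0,0],[-14.5,-33,0,0,0,0],[-14.5,-33,0,0,0,0],[-14.5,-33,0,0,0,0],[-14.5,-33,0,0,0,0],[-14.5,-33,0,0,0,0],[-14.5,-33,0,0,0,0]]}}

```text
clock: 2.23
position: [0.3807, 0.1184, 0.2315]
tool_rot: [-0.112, 3.139, 0.0]
contact_force: [2.2, 1.0, -0.2]
grip_width: 1.001
gripper_force: 0.0
```

{"name": "apply_moves", "arguments": {"motion": [[-14.5,-33,0,0,0,0],[-14.5,-33,0,0,0,0],[-14.5,-33,0,0,0,0],[-14.5,-33,0,0,0,0],[-14.5,-33,0,0,0,0],[-14.5,-33,0,0,0,0],[-14.5,-33,0,0,0,0],[-14.5,-33,0,0,0,0]]}}

```text
clock: 2.9
position: [0.5152, -0.1369, 0.2313]
tool_rot: [-0.111, 3.139, -0.0]
contact_force: [0.5, 0.5, -0.0]
grip_width: 0.996
gripper_force: 0.0
```

{"name": "apply_moves", "arguments": {"motion": [[-14.5,-33,0,0,0,0],[-14.5,-33,0,0,0,0],[0,0,30,0,0,0],[0,0,30,0,0,0],[0,0,30,0,0,0],[0,0,30,0,0,0],[0,0,30,0,0,0],[0,0,0,0,0,0]]}}

```text
clock: 3.57
position: [0.5458, -0.1974, 0.0765]
tool_rot: [0.111, -3.133, -0.006]
contact_force: [-1.3, 0.7, -0.9]
grip_width: 1.002
gripper_force: 0.0
```

```bash
python3 - <<'E'
from h import *
im,d=ctrl.camera("scene");cv2.imwrite("pics/s1.png",im[100:350,180:480,::-1].repeat(2,0).repeat(2,1))
go([.549,-.198,.0045],94.2)
E
```

```text
t 3.62 pos [ 0.5469 -0.198   0.0795] toolx [-0.997 -0.071  0.004] toolz [-0.004  0.002 -1.   ] yawy 94.08 F [-0.2  0.9  0.1] w 0.997 gf 0.0
shift tool mm [-2.4 -0.4 75. ]
turn tool z -0.0021
```

View pics/s1.png

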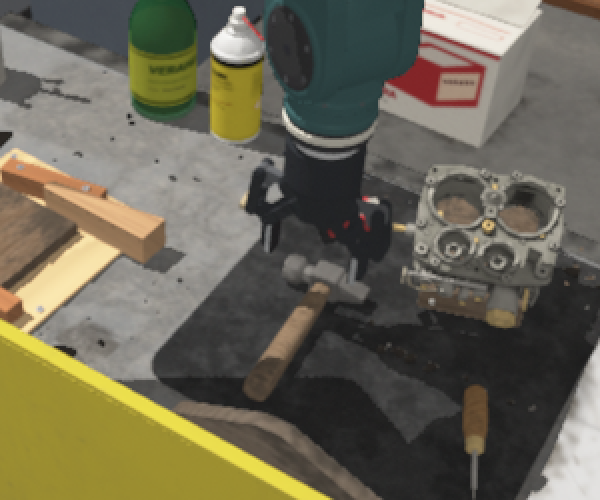

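The open gripper straddles the hammer just behind its head and is clear of the engine block. I'll descend.

{"name": "apply_moves", "arguments": {"motion": [[-1,0,16,0,0,0],[0,0,16,0,0,0],[0,0,16,0,0,0],[0,0,12,0,0,0],[0,0,8,0,0,0],[0,0,4,0,0,0],[0,0,0,0,0,0],[0,0,0,0,0,0]]}}

```text
clock: 4.28
position: [0.5499, -0.1989, 0.0103]
tool_rot: [-0.112, 3.139, -0.001]
contact_force: [-0.2, -0.3, -1.2]
grip_width: 0.997
gripper_force: 0.0
```

```bash
python3 - <<'E'
from h import *
go([.549,-.198,.0045],94.2)
E
```

```text
t 4.28 pos [ 0.5499 -0.1989  0.0103] toolx [-0.997 -0.071 -0.001] toolz [ 0.001 -0.001 -1.   ] yawy 94.08 F [-0.2 -0.3 -1.2] w 0.997 gf 0.0
shift tool mm [0.8 1.  5.8]
turn tool z -0.0021
```

{"name": "apply_moves", "arguments": {"motion": [[0,1,3,0,0,0],[0,0,2,0,0,0],[0,0,0,0,0,0],[0,0,0,0,0,0],[0,0,0,0,0,0],[0,0,0,0,0,0],[0,0,0,0,0,0],[0,0,0,0,0,0]], "claw": -1, "grip_force": 100}}

```text
clock: 4.95
position: [0.5494, -0.1977, 0.0048]
tool_rot: [-0.112, 3.139, -0.0]
contact_force: [-2.1, -0.2, 6.4]
grip_width: 0.231
gripper_force: 97.7
```

{"name": "apply_moves", "arguments": {"motion": [[0,0,0,0,0,0],[0,0,0,0,0,0],[0,0,0,0,0,0],[0,0,0,0,0,0],[0,0,0,0,0,0],[0,0,0,0,0,0],[0,0,0,0,0,0],[0,0,0,0,0,0]], "grip_force": 120}}

```text
clock: 5.62
position: [0.5493, -0.1978, 0.0049]
tool_rot: [-0.112, 3.139, -0.0]
contact_force: [-2.5, 1.2, 8.2]
grip_width: 0.229
gripper_force: 117.1
```

{"name": "apply_moves", "arguments": {"motion": [[0,0,-8,0,0,0],[0,0,-12,0,0,0],[0,0,-15,0,0,0],[0,0,-15,0,0,0],[0,0,0,0,0,0.058],[0,0,0,0,0,0.058],[0,0,0,0,0,0],[0,0,0,0,0,0]]}}

```text
clock: 6.28
position: [0.5491, -0.1976, 0.0543]
tool_rot: [-0.068, -3.14, -0.0]
contact_force: [0.1, 0.8, -4.4]
grip_width: 0.229
gripper_force: 117.9
```

```bash
cat > look.py <<'E'
from h import *
import sys
def meas(tag):
    for n in("top","scene"):
        im,d=ctrl.camera(n);cv2.imwrite(f"pics/{n}{tag}.png",im[:,:,::-1])
        for q in("hammer","wedge"):
            r=ctrl.cut_out(n,q)
            if not r: print(n,q,"none");continue
            P=pts(n,d,r[0]["mask"]);print(n,q,round(r[0]["p"],2),r[0]["centre"],len(P),"pct x",np.percentile(P[:,0],[1,50,99]).round(4),"y",np.percentile(P[:,1],[1,50,99]).round(4),"z",np.percentile(P[:,2],[1,50,99]).round(4))
meas(sys.argv[1])
go([.549,-.198,.05],87.5)
E
python3 look.py 2
python3 -c "
import cv2,numpy as np
a=cv2.imread('pics/top2.png')[150:310,120:420];b=cv2.imread('pics/scene2.png')[150:310,130:430]
cv2.imwrite('pics/v2.png',cv2.resize(np.vstack([a,b]),None,fx=1.8,fy=1.8))"
```

```text
top hammer 0.74 [343.6, 186.9] 207 pct x [0.5842 0.5985 0.62  ] y [-0.1844 -0.1635 -0.1515] z [0.0027 0.0798 0.0862]
top wedge 0.83 [237.1, 216.9] 979 pct x [0.5179 0.5334 0.5552] y [-0.0061  0.0481  0.1392] z [0.0151 0.0458 0.0504]
scene hammer 0.8 [321.7, 255.1] 877 pct x [0.4184 0.4831 0.5994] y [-0.2439 -0.1986 -0.1517] z [0.0019 0.0742 0.0854]
scene wedge 0.94 [232.1, 209.1] 1216 pct x [0.5141 0.5223 0.5545] y [-0.0061  0.0468  0.1405] z [0.0016 0.0405 0.0482]
t 6.58 pos [ 0.5492 -0.1976  0.0542] toolx [-0.999  0.044  0.   ] toolz [-0.  0. -1.] yawy 87.47 F [-0.5  1.1 -4.7] w 0.224 gf 117.9
shift tool mm [ 0.2 -0.4  4.2]
turn tool z -0.0005
```

View pics/v2.png

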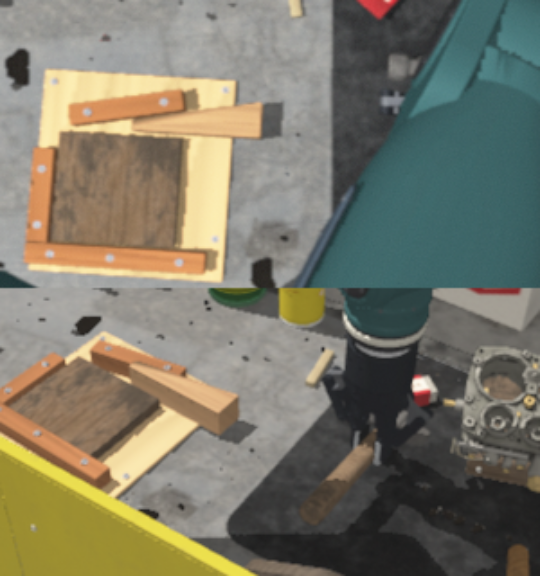

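{"name": "apply_moves", "arguments": {"motion": [[0,0,0,0,0,0.02],[16,23,0,0,0,0],[16,23,0,0,0,0],[16,23,10,0,0,0],[16,23,15,0,0,0],[16,23,15,0,0,0],[0,0,0,0,0,0],[0,0,0,0,0,0]]}}

```text
clock: 7.25
position: [0.4757, -0.0765, 0.0139]
tool_rot: [-0.1, -3.138, -0.001]
contact_force: [0.3, -0.4, -4.5]
grip_width: 0.225
gripper_force: 118.8
```

```bash
sed -i 's/go(.*/go([.478,-.048,.014],86.3)/' look.py; python3 look.py 3
python3 -c "
import cv2,numpy as np
a=cv2.imread('pics/top3.png')[170:330,120:420];b=cv2.imread('pics/scene3.png')[150:310,130:430]
cv2.imwrite('pics/v3.png',cv2.resize(np.vstack([a,b]),None,fx=1.8,fy=1.8))"
```

```text
top hammer none
top wedge 0.91 [236.7, 217.2] 1031 pct x [0.518  0.5339 0.5557] y [-0.0062  0.0503  0.1382] z [0.0077 0.0458 0.0506]
scene hammer none
scene wedge 0.84 [222.3, 205.9] 783 pct x [0.5147 0.521  0.5451] y [0.016  0.0738 0.1421] z [0.0083 0.0401 0.0491]
t 7.55 pos [ 0.4776 -0.0784  0.0146] toolx [-0.998  0.066 -0.001] toolz [ 0.001 -0.    -1.   ] yawy 86.24 F [-0.9 -0.1 -5. ] w 0.226 gf 118.8
shift tool mm [ 1.6 30.4  0.6]
turn tool z -0.0011
```

View pics/v3.png

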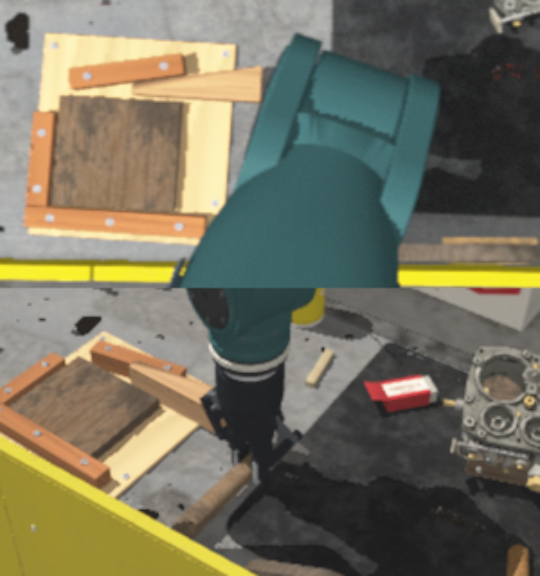

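The hammer hangs level behind the wedge's thick end, which is at about (262,85) in the top crop. I'll make the first tap.

{"name": "apply_moves", "arguments": {"motion": [[1,10,0,0,0,0],[0,9,0,0,0,0],[0,8,0,0,0,0],[0,8,0,0,0,0],[0,8,0,0,0,0],[0,8,0,0,0,0],[0,8,0,0,0,0],[0,0,0,0,0,0]]}}

```text
clock: 8.22
position: [0.4792, -0.0175, 0.0142]
tool_rot: [-0.1, -3.139, 0.001]
contact_force: [-0.3, 0.2, -4.3]
grip_width: 0.224
gripper_force: 118.9
```

{"name": "apply_moves", "arguments": {"motion": [[0,-10,0,0,0,0],[0,-10,0,0,0,0],[0,-10,0,0,0,0],[0,0,0,0,0,0],[0,0,0,0,0,0],[0,0,0,0,0,0],[0,0,0,0,0,0],[0,0,0,0,0,0]]}}

```text
clock: 8.88
position: [0.4777, -0.0486, 0.0143]
tool_rot: [-0.102, -3.14, -0.0]
contact_force: [-0.7, 0.3, -4.1]
grip_width: 0.224
gripper_force: 118.9
```

```bash
python3 look.py 4
python3 -c "
import cv2,numpy as np
a=cv2.imread('pics/top4.png')[170:330,120:420];b=cv2.imread('pics/scene4.png')[150:310,130:430]
cv2.imwrite('pics/v4.png',cv2.resize(np.vstack([a,b]),None,fx=1.8,fy=1.8))"
```

```text
top hammer none
top wedge 0.58 [215.6, 218.9] 908 pct x [0.5188 0.5318 0.5568] y [0.0332 0.0887 0.1724] z [0.015  0.0459 0.0501]
scene hammer 0.59 [240.2, 260.3] 822 pct x [0.3482 0.4137 0.5264] y [-0.0953 -0.0494 -0.0085] z [-0.0018  0.0342  0.0405]
scene wedge 0.62 [212.6, 203.4] 836 pct x [0.4688 0.5186 0.5489] y [0.0143 0.1058 0.1894] z [0.0072 0.0398 0.0798]
t 9.18 pos [ 0.4778 -0.0486  0.0143] toolx [-0.998  0.065 -0.   ] toolz [ 0.  0. -1.] yawy 86.3 F [-0.4  0.4 -4.7] w 0.229 gf 118.9
shift tool mm [-0.2  0.6  0.3]
turn tool z 0.0
```

View pics/v4.png

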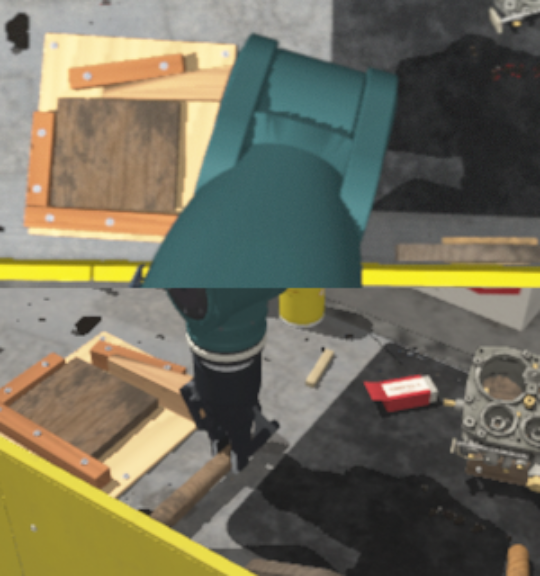

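The wedge advanced about 34 mm and stayed guided, with the thin end now at about (105,88) in the crop. For the second tap I'll bring it near home, then press in small steps.

{"name": "apply_moves", "arguments": {"motion": [[0,12,0,0,0,0],[0,10,0,0,0,0],[0,8,0,0,0,0],[0,7,0,0,0,0],[0,7,0,0,0,0],[0,6,0,0,0,0],[0,4,0,0,0,0],[0,0,0,0,0,0]]}}

```text
clock: 9.85
position: [0.4752, 0.002, 0.013]
tool_rot: [-0.106, -3.128, 0.018]
contact_force: [-29.3, -41.9, 2.2]
grip_width: 0.225
gripper_force: 123.0
```

{"name": "apply_moves", "arguments": {"motion": [[0,2,0,0,0,0],[0,0,0,0,0,0],[0,2,0,0,0,0],[0,0,0,0,0,0],[0,0,0,0,0,0],[0,0,0,0,0,0],[0,0,0,0,0,0],[0,0,0,0,0,0]]}}

```text
clock: 10.52
position: [0.4744, 0.0052, 0.0128]
tool_rot: [-0.107, -3.127, 0.02]
contact_force: [-33.5, -47.8, 3.2]
grip_width: 0.225
gripper_force: 123.8
```

```bash
sed -i 's/go(.*/go([.4825,.014,.014],86.3)/' look.py; python3 look.py 5
python3 -c "
import cv2,numpy as np
a=cv2.imread('pics/top5.png')[170:330,120:360];b=cv2.imread('pics/scene5.png')[150:310,110:350]
cv2.imwrite('pics/v5.png',cv2.resize(np.hstack([a,b])[:,:],None,fx=1.66,fy=1.66)); cv2.imwrite('pics/v5.png',cv2.resize(cv2.imread('pics/scene5.png')[170:320,120:320],None,fx=4,fy=4,interpolation=2))"
```

```text
top hammer none
top wedge 0.51 [183.3, 217.7] 268 pct x [0.5179 0.5279 0.5396] y [0.1349 0.1601 0.1945] z [0.0318 0.0459 0.0498]
scene hammer 0.6 [219.9, 250.0] 730 pct x [0.3483 0.4156 0.526 ] y [-0.0436  0.0028  0.0214] z [0.0185 0.0325 0.04  ]
scene wedge 0.94 [193.8, 194.1] 387 pct x [0.5122 0.5176 0.5377] y [0.113  0.1535 0.1965] z [0.0216 0.043  0.049 ]
t 10.82 pos [0.4744 0.0051 0.0128] toolx [-0.998  0.068  0.013] toolz [-0.014 -0.012 -1.   ] yawy 86.08 F [-33.5 -47.6   4. ] w 0.227 gf 123.8
shift tool mm [-7.4  9.4 -1.4]
turn tool z -0.0038
```

View pics/v5.png

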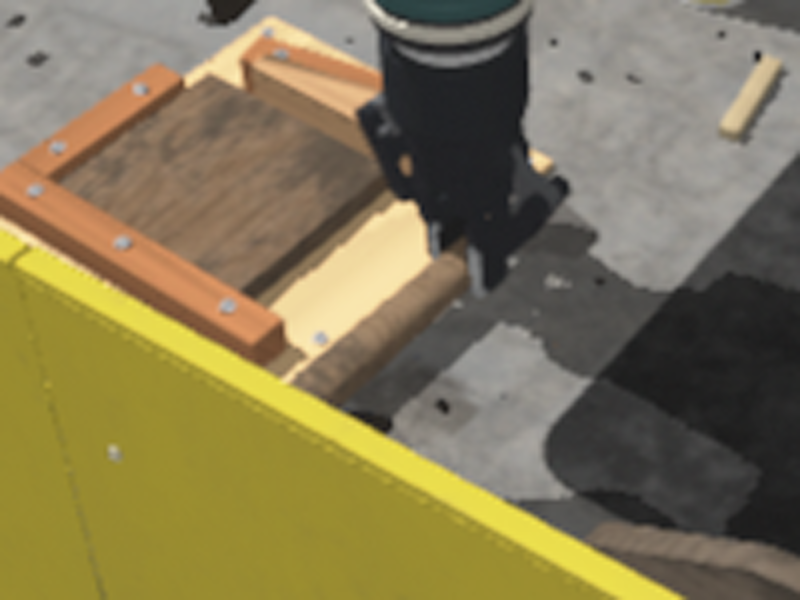

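The gripper now hides the thick end, and the reading shows a high force with a -x part. I'll draw back and measure the wedge, plus whether the hammer turned in the grip.

{"name": "apply_moves", "arguments": {"motion": [[0,-6,0,0,0,0],[0,-10,0,0,0,0],[0,-14,0,0,0,0],[0,-18,0,0,0,0],[0,-18,0,0,0,0],[0,-14,0,0,0,0],[0,0,0,0,0,0],[0,0,0,0,0,0]]}}

```text
clock: 11.48
position: [0.4766, -0.0708, 0.0143]
tool_rot: [0.103, 3.139, 0.0]
contact_force: [-0.1, 0.2, -4.5]
grip_width: 0.228
gripper_force: 119.3
```

```bash
python3 look.py 6; cat > fit.py <<'E'
from h import *
im,d=ctrl.camera("scene");m=ctrl.cut_out("scene","hammer")
P=pts("scene",d,m[0]["mask"]);P=P[(P[:,2]>.02)&(P[:,2]<.06)]
M=R.from_rotvec(ctrl.read_state()['tool_rot']).as_matrix();p=ctrl.read_state()['position']
L=(P-p)@M*1000;L=L[L[:,0]>15];v=cv2.fitLine(L[:,:2].astype(np.float32),cv2.DIST_HUBER,0,.1,.01).ravel();print("handle in tool",v,np.degrees(np.arctan(v[1]/v[0])),"tail x",L[:,0].max())
im,d=ctrl.camera("top");m=ctrl.cut_out("top","wedge");P=pts("top",d,m[0]["mask"]);P=P[P[:,2]>.035]
for y in np.arange(.04,.21,.01):
    s=P[abs(P[:,1]-y)<.005]
    if len(s):print(round(y,3),len(s),s[:,0].min().round(4),s[:,0].max().round(4))
A=pts("top",d)
E
python3 fit.py
python3 -c "
import cv2,numpy as np
a=cv2.imread('pics/top6.png')[170:310,120:320]
cv2.imwrite('pics/v6.png',cv2.resize(a,None,fx=4,fy=4,interpolation=2))"
```

```text
top hammer none
top wedge 0.64 [209.8, 218.3] 1024 pct x [0.5142 0.5297 0.5526] y [0.047  0.102  0.1946] z [0.0152 0.0458 0.0505]
scene hammer 0.66 [247.4, 262.6] 801 pct x [0.3484 0.4175 0.5276] y [-0.1174 -0.0719 -0.0537] z [0.001  0.0346 0.0443]
scene wedge 0.58 [217.2, 201.0] 987 pct x [0.5099 0.5183 0.5457] y [0.0481 0.096  0.1936] z [0.0075 0.0434 0.0491]
t 11.78 pos [ 0.4764 -0.0701  0.0143] toolx [-0.998  0.064 -0.   ] toolz [ 0.  0. -1.] yawy 86.34 F [ 0.3  0.5 -5.2] w 0.225 gf 119.3
shift tool mm [-0.7 84.3  0.3]
turn tool z 0.0006
handle in tool [ 9.9996531e-01  8.3315661e-03  7.4918274e+01 -4.3721232e+00] 0.47736904 tail x 130.87994438169807
0.05 83 0.5134 0.5547
0.06 95 0.5148 0.5526
0.07 90 0.5147 0.5521
0.08 80 0.5145 0.5502
0.09 76 0.515 0.5479
0.1 75 0.5163 0.5479
0.11 76 0.5161 0.5483
0.12 69 0.5162 0.5461
0.13 63 0.5164 0.5433
0.14 53 0.518 0.5411
0.15 52 0.5178 0.5388
0.16 53 0.5177 0.5391
0.17 46 0.5181 0.5364
0.18 40 0.5194 0.5341
0.19 34 0.5193 0.534
0.2 6 0.5213 0.5298
```

View pics/v6.png

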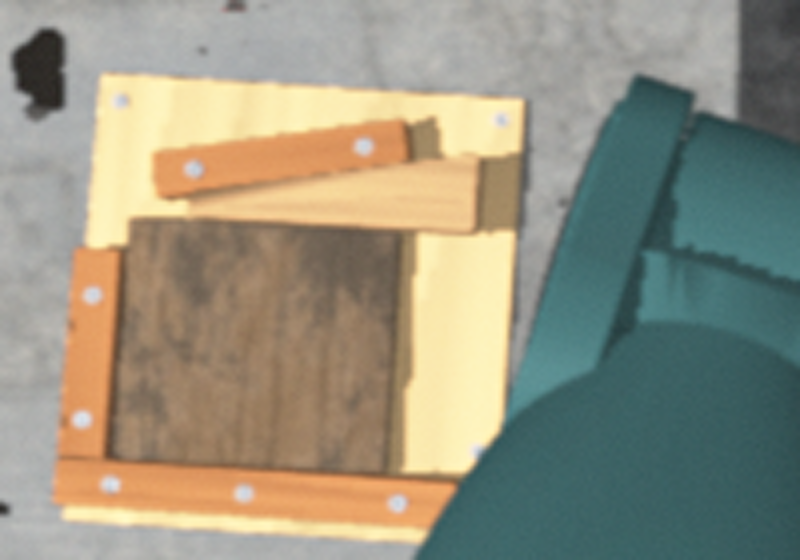

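The wedge lies flush along the offcut and under the cleat's slope. Its thick end, at about (478,193), is roughly 20 mm inside the board edge at (521,190), so y ≈ -80 mm. That is close to the limit, so I'll give one more firm tap and see whether it advances.

{"name": "apply_moves", "arguments": {"motion": [[-3,14,0,0,0,0],[0,16,0,0,0,0],[0,16,0,0,0,0],[0,12,0,0,0,0],[0,8,0,0,0,0],[0,7,0,0,0,0],[0,6,0,0,0,0],[0,0,0,0,0,0]]}}

```text
clock: 12.65
position: [0.4834, 0.0077, 0.014]
tool_rot: [-0.102, -3.138, 0.004]
contact_force: [-4.4, -5.3, -4.8]
grip_width: 0.227
gripper_force: 119.6
```

{"name": "apply_moves", "arguments": {"motion": [[0,-10,0,0,0,0],[0,-15,0,0,0,0],[0,-18,0,0,0,0],[0,-18,0,0,0,0],[0,-18,0,0,0,0],[0,0,0,0,0,0],[0,0,0,0,0,0],[0,0,0,0,0,0]]}}

```text
clock: 13.32
position: [0.4793, -0.071, 0.0143]
tool_rot: [0.103, 3.14, 0.0]
contact_force: [-1.4, 0.1, -4.0]
grip_width: 0.223
gripper_force: 119.5
```

```bash
python3 look.py 7; python3 fit.py; python3 - <<'E'
import cv2
from h import *
# board outline: pale base corners from top picture, in world; thick end of wedge by image edges along row of wedge
a=cv2.imread('pics/top7.png')[170:310,120:320]
cv2.imwrite('pics/v7.png',cv2.resize(a,None,fx=4,fy=4,interpolation=2))
b6=cv2.imread('pics/top6.png').astype(int);b7=cv2.imread('pics/top7.png').astype(int)
for r in(214,218,222):
    print(r,[b6[r,c].tolist() for c in range(236,244)],[b7[r,c].tolist() for c in range(236,244)])
E
```

```text
top hammer none
top wedge 0.94 [208.6, 219.4] 987 pct x [0.5149 0.5299 0.5524] y [0.0508 0.1079 0.199 ] z [0.022  0.0459 0.0507]
scene hammer 0.88 [249.5, 261.2] 767 pct x [0.3501 0.4181 0.5302] y [-0.1175 -0.072  -0.0539] z [0.0227 0.0348 0.041 ]
scene wedge 0.83 [212.8, 201.7] 990 pct x [0.5094 0.5183 0.5479] y [0.052  0.1009 0.1977] z [0.0096 0.0432 0.0491]
t 13.62 pos [ 0.4793 -0.0704  0.0143] toolx [-0.998  0.064  0.   ] toolz [-0.  0. -1.] yawy 86.33 F [ 1.2 -0.6 -3.2] w 0.227 gf 119.5
shift tool mm [ 2.2 84.5  0.3]
turn tool z 0.0005
handle in tool [ 9.9999684e-01 -2.5177519e-03  7.6377106e+01 -4.4891982e+00] -0.1442567 tail x 131.8343094340109
0.05 44 0.5131 0.5529
0.06 100 0.5129 0.5527
0.07 88 0.513 0.5504
0.08 82 0.5146 0.5507
0.09 80 0.5144 0.5506
0.1 76 0.5146 0.5477
0.11 74 0.5163 0.5456
0.12 70 0.5162 0.5436
0.13 62 0.5161 0.5433
0.14 59 0.5163 0.5409
0.15 53 0.5177 0.5408
0.16 52 0.5175 0.5385
0.17 49 0.5179 0.539
0.18 44 0.5195 0.5368
0.19 40 0.5193 0.5367
0.2 23 0.5194 0.5344
214 [[144, 199, 239], [142, 199, 239], [130, 181, 227], [103, 141, 179], [83, 112, 138], [89, 122, 146], [98, 135, 159], [99, 136, 160]] [[131, 182, 227], [104, 144, 183], [80, 109, 135], [84, 116, 139], [95, 131, 154], [98, 133, 158], [99, 136, 160], [98, 135, 159]]
218 [[149, 207, 243], [143, 199, 240], [122, 171, 219], [85, 117, 150], [80, 109, 134], [94, 129, 152], [98, 134, 160], [99, 136, 161]] [[122, 170, 218], [86, 119, 151], [80, 108, 132], [91, 125, 148], [98, 134, 158], [99, 136, 161], [100, 136, 161], [97, 134, 158]]
222 [[145, 204, 242], [146, 200, 241], [120, 166, 213], [82, 115, 143], [85, 115, 139], [98, 134, 159], [98, 136, 161], [99, 137, 164]] [[121, 168, 216], [82, 113, 144], [83, 114, 135], [96, 132, 156], [101, 138, 162], [98, 135, 161], [100, 138, 163], [100, 136, 162]]
```

View pics/v7.png

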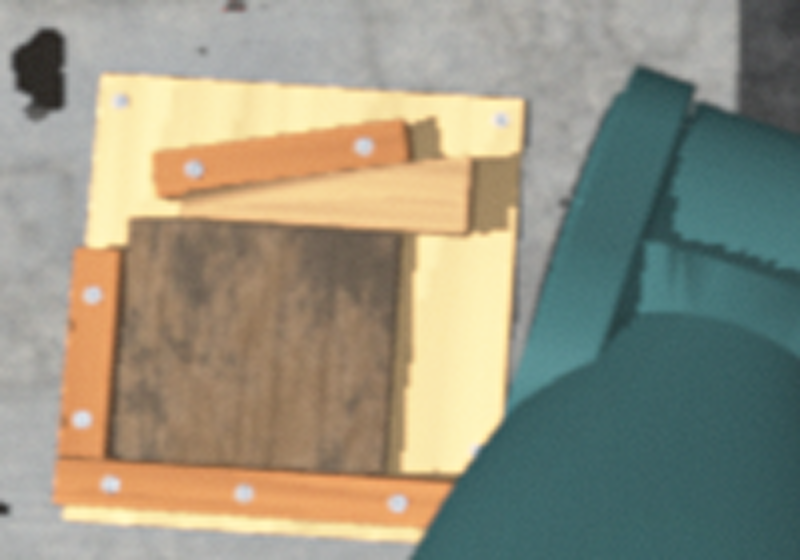

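That tap moved it another 4 mm, to about -76 mm, and ended at only 5 N. I'll tap again a little further to seat it.

{"name": "apply_moves", "arguments": {"motion": [[0,16,0,0,0,0],[0,16,0,0,0,0],[0,16,0,0,0,0],[0,14,0,0,0,0],[0,10,0,0,0,0],[0,6,0,0,0,0],[0,4,0,0,0,0],[0,2,0,0,0,0]]}}

```text
clock: 14.48
position: [0.4832, 0.0109, 0.014]
tool_rot: [-0.104, -3.137, 0.01]
contact_force: [-11.7, -29.7, -1.3]
grip_width: 0.224
gripper_force: 122.6
```

{"name": "apply_moves", "arguments": {"motion": [[0,2,0,0,0,0],[0,0,0,0,0,0],[0,0,0,0,0,0],[0,-10,0,0,0,0],[0,-16,0,0,0,0],[0,-18,0,0,0,0],[0,-18,0,0,0,0],[0,0,0,0,0,0]]}}

```text
clock: 15.15
position: [0.4812, -0.0496, 0.0144]
tool_rot: [0.105, 3.139, -0.002]
contact_force: [-0.7, -0.6, -4.4]
grip_width: 0.223
gripper_force: 119.6
```

```bash
python3 look.py 8; python3 - <<'E'
from h import *
b7=cv2.imread('pics/top8.png').astype(int)
for r in(214,218,222): print(r,[b7[r,c].tolist() for c in range(232,242)])
E
```

```text
top hammer none
top wedge 0.74 [206.3, 220.0] 1053 pct x [0.5129 0.529  0.5503] y [0.0532 0.1098 0.2013] z [0.0115 0.0458 0.0507]
scene hammer 0.8 [240.6, 258.8] 780 pct x [0.3507 0.415  0.5319] y [-0.0942 -0.0481 -0.0105] z [-0.0015  0.0344  0.0396]
scene wedge 0.85 [209.4, 198.8] 969 pct x [0.508  0.5172 0.5556] y [0.0537 0.1109 0.2036] z [0.0073 0.0432 0.0508]
t 15.45 pos [ 0.4808 -0.0464  0.0142] toolx [-0.998  0.064  0.   ] toolz [-0.  0. -1.] yawy 86.33 F [-0.1 -0.6 -5.1] w 0.223 gf 119.6
shift tool mm [ 2.2 60.4  0.3]
turn tool z 0.0005
214 [[140, 195, 237], [142, 197, 237], [140, 194, 236], [132, 181, 227], [101, 140, 179], [78, 108, 133], [83, 113, 136], [96, 130, 154], [97, 134, 158], [99, 136, 160]]
218 [[145, 203, 242], [147, 203, 242], [144, 201, 240], [120, 168, 215], [89, 121, 154], [80, 109, 132], [93, 126, 149], [98, 133, 156], [98, 133, 159], [99, 137, 161]]
222 [[145, 204, 241], [147, 205, 243], [143, 200, 241], [122, 169, 216], [83, 114, 143], [80, 110, 133], [97, 132, 155], [98, 137, 160], [101, 137, 162], [99, 136, 160]]
```

{"name": "apply_moves", "arguments": {"motion": [[0,14,0,0,0,0],[0,14,0,0,0,0],[0,14,0,0,0,0],[0,9,0,0,0,0],[0,6,0,0,0,0],[0,4,0,0,0,0],[0,3,0,0,0,0],[0,0,0,0,0,0]]}}

```text
clock: 16.12
position: [0.4828, 0.0119, 0.014]
tool_rot: [-0.109, -3.135, 0.022]
contact_force: [-15.0, -47.2, 0.6]
grip_width: 0.222
gripper_force: 126.3
```

{"name": "apply_moves", "arguments": {"motion": [[0,1,0,0,0,0],[0,0,0,0,0,0],[0,0,0,0,0,0],[0,0,0,0,0,0],[0,-6,0,0,0,0],[0,-12,0,0,0,0],[0,-18,0,0,0,0],[0,-24,0,0,0,0]]}}

```text
clock: 16.78
position: [0.4812, -0.0418, 0.0143]
tool_rot: [0.099, 3.14, 0.0]
contact_force: [1.2, -0.2, -4.5]
grip_width: 0.226
gripper_force: 119.6
```

```bash
sed -i 's/go(.*/go([.549,-.198,.055],94.2)/' look.py; python3 look.py 9; python3 - <<'E'
from h import *
b7=cv2.imread('pics/top9.png').astype(int)
for r in(214,218,222): print(r,[b7[r,c].tolist() for c in range(232,240)])
E
```

```text
top hammer 0.42 [210.0, 218.6] 1007 pct x [0.5133 0.5294 0.5503] y [0.0533 0.1101 0.2009] z [0.0253 0.0459 0.0502]
top wedge 0.64 [208.2, 219.9] 1026 pct x [0.5129 0.5294 0.5504] y [0.0529 0.1096 0.2008] z [0.0209 0.0458 0.0507]
scene hammer 0.71 [234.8, 260.2] 829 pct x [0.351  0.4163 0.5322] y [-0.0907 -0.0444 -0.0041] z [-0.0014  0.0343  0.0403]
scene wedge 0.67 [210.1, 200.8] 871 pct x [0.5082 0.5164 0.5432] y [0.0542 0.1122 0.2016] z [0.0086 0.0432 0.0504]
t 17.08 pos [ 0.4811 -0.0414  0.0142] toolx [-0.998  0.064  0.   ] toolz [-0.  0. -1.] yawy 86.31 F [-0.  -1.  -4.8] w 0.226 gf 119.7
shift tool mm [ -77.8 -151.9  -40.8]
turn tool z -0.1377
214 [[141, 197, 237], [141, 195, 237], [140, 195, 236], [131, 181, 226], [104, 143, 181], [80, 110, 136], [83, 113, 134], [95, 118, 129]]
218 [[146, 203, 241], [147, 204, 242], [143, 200, 240], [119, 168, 215], [84, 118, 149], [78, 103, 123], [89, 104, 111], [105, 105, 83]]
222 [[148, 206, 242], [146, 204, 242], [146, 203, 243], [120, 166, 215], [79, 107, 133], [89, 93, 88], [106, 104, 71], [112, 110, 67]]
```

The wedge didn't advance at 47 N, so it is seated. I'll carry the hammer back to the mat.

{"name": "apply_moves", "arguments": {"motion": [[0,-22,0,0,0,0],[-11,-22,-8,0,0,0],[-11,-22,-8,0,0,0],[-11,-22,-8,0,0,0],[-15,-22,-8,0,0,0],[-15,-22,-8,0,0,0],[-15,-20,0,0,0,0],[0,0,0,0,0,0]]}}

```text
clock: 17.75
position: [0.5522, -0.2017, 0.0547]
tool_rot: [0.103, 3.137, -0.003]
contact_force: [-1.4, 0.7, -4.3]
grip_width: 0.221
gripper_force: 119.9
```

{"name": "apply_moves", "arguments": {"motion": [[0,0,12,0,0,0],[0,0,12,0,0,0],[0,0,10,0,0,0],[0,0,6,0,0,0],[0,0,4,0,0,0],[0,0,0,0,0,0],[0,0,0,0,0,0],[0,0,0,0,0,0]]}}

```text
clock: 18.42
position: [0.5496, -0.1987, 0.0108]
tool_rot: [0.101, 3.139, -0.001]
contact_force: [-0.0, 0.6, -5.1]
grip_width: 0.226
gripper_force: 119.9
```

{"name": "apply_moves", "arguments": {"motion": [[0,0,2,0,0,0],[0,0,2,0,0,0],[0,0,1,0,0,0],[0,0,1,0,0,0],[0,0,0,0,0,0],[0,0,0,0,0,0],[0,0,0,0,0,0],[0,0,0,0,0,0]]}}

```text
clock: 19.08
position: [0.5493, -0.1988, 0.0049]
tool_rot: [0.102, 3.139, -0.0]
contact_force: [-3.3, 0.6, 6.3]
grip_width: 0.223
gripper_force: 121.7
```

Contact with the mat is the same as at the pick (Fz about +6 N), so I'll release and rise.

{"name": "apply_moves", "arguments": {"motion": [[0,0,0,0,0,0],[0,0,0,0,0,0],[0,0,0,0,0,0],[0,0,0,0,0,0],[0,0,0,0,0,0],[0,0,0,0,0,0],[0,0,0,0,0,0],[0,0,0,0,0,0]], "claw": 1}}

```text
clock: 19.75
position: [0.5492, -0.1987, 0.0043]
tool_rot: [-0.102, -3.14, -0.0]
contact_force: [0.1, 0.6, -1.3]
grip_width: 1.002
gripper_force: 0.0
```

{"name": "apply_moves", "arguments": {"motion": [[0,0,0,0,0,0],[0,0,-8,0,0,0],[0,0,-15,0,0,0],[0,0,-25,0,0,0],[0,0,-30,0,0,0],[0,0,-30,0,0,0],[0,0,-30,0,0,0],[0,0,-20,0,0,0]]}}

```text
clock: 20.42
position: [0.5496, -0.1988, 0.1659]
tool_rot: [0.102, 3.137, -0.002]
contact_force: [0.6, 0.5, 0.7]
grip_width: 1.0
gripper_force: 0.0
```

```bash
python3 look.py 10; python3 -c "
import cv2
cv2.imwrite('pics/v10.png',cv2.resize(cv2.imread('pics/scene10.png')[150:350,110:410],None,fx=2,fy=2))"
```

```text
top hammer 0.62 [346.9, 186.2] 218 pct x [0.5679 0.6033 0.6156] y [-0.2069 -0.1789 -0.1542] z [0.002  0.0333 0.2798]
top wedge 0.97 [206.7, 219.2] 1011 pct x [0.5132 0.5291 0.55  ] y [0.0536 0.1099 0.1999] z [0.0216 0.0459 0.0507]
scene hammer 0.81 [329.8, 253.4] 1409 pct x [0.4189 0.5473 0.6095] y [-0.2452 -0.1986 -0.1545] z [0.0024 0.026  0.038 ]
scene wedge 0.75 [216.7, 198.4] 955 pct x [0.5092 0.5191 0.5488] y [0.0535 0.0969 0.1986] z [0.0098 0.0434 0.0492]
t 20.72 pos [ 0.5487 -0.1984  0.1615] toolx [-0.998  0.065  0.001] toolz [-0.001  0.001 -1.   ] yawy 86.29 F [-0.1 -0.3  0.2] w 0.997 gf 0.0
shift tool mm [ -0.4   0.3 106.5]
turn tool z -0.1381
```

View pics/v10.png

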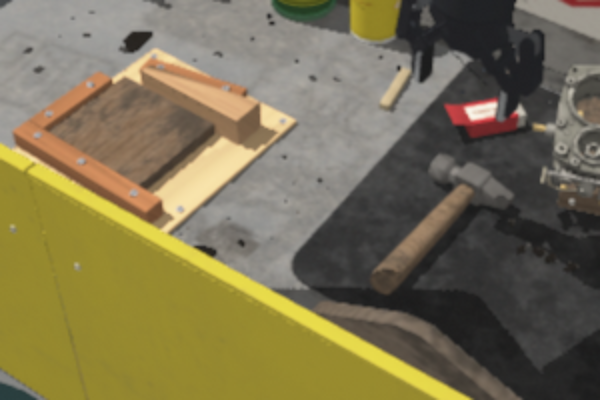

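The hammer lies flat on the mat, with its head at about (468,178), clear of the board. The wedge is home, its thick end at about (250,122), and the offcut sits against the fence. I'll hand in the job.

```bash
python3 -c "
from workcell import ctrl
print(ctrl.close_job())"
```

```text
the job is handed in; nothing more can be done
None
```

I drove the wedge home with four separate taps; it did not move on the last one at about 47 N. The offcut looks tight against the fence, the hammer is flat on the mat clear of the board, and the job is handed in, though no verdict came back.

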